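Square up the hinged side of an instrument case

ROBOT

A 6-joint arm with a two-finger parallel gripper is mounted at the origin on the work surface. World frame = base frame: x ahead of the robot, y to its left, z up, the work surface at z = 0. Lengths are in m, angles in rad, forces in N, time in s.
With the tool pointing down it reaches from about 0.225 to 0.875 m from the base axis. Payload 3.4 kg.
Tool frame: the origin (TCP) lies at the very end of the fingers, on their centre line; the grasp point (between the pads) lies 19 mm behind it; z points along the fingers, y is the direction in which the jaws open and shut (so a half turn about z gives the same grasp; the last joint's range is limited). The gripper opens to 85 mm and grips with 20 to 120 N. Pads are 22 mm wide; open, the fingers measure 114 mm over their backs; the gripper's body (76 mm by 85 mm) begins 54 mm behind the grasp point. The pads swing forward as they close: fully open they stand 13 mm farther back than shut.
Start: joints at [-1.434, 0.276, 1.505, -0, 1.361, -0.121], TCP at [0.147, -0.556, 0.204] pointing down, gripper open.
Joint ranges: [-2.89, 2.89], [-0.75, 2.08], [0.22, 2.7], [-1.18, 4.32], [0.11, 2.71], [-2.7, 2.7]. Speed limits (rad/s): [2.57, 2.57, 3.14, 3.14, 3.14, 3.14].

INTERFACE

Orientations are given as a unit quaternion [w, x, y, z].
In Python, from rig import telemetry, cams, sign_off, spotter gives the robot as it stands.
- The arm moves only by the tool servo_tool, never from a script. Its argument "steps" is a list of rows, each a list of 6 numbers: the shift along the tool's x, y, z in mm, then the turn, a rotation vector about the tool's x, y, z in degrees. In form: [[x, y, z, ax, ay, az], ...]. A call has 1 to 8 rows; each row is the pose to reach, as a shift and turn from the pose commanded when the call began, along the tool's axes at that moment; what a row does not reach only later rows make up. A row lasts 1/10 s, in which the tool goes at most 50 mm and 8.59 degrees, less where a joint would pass 70% of its speed; a pose out of reach is approached as far as the arm can. A call with a gripper value outside its range is refused whole. "hand" is the closure in counts, from 0 (fully open) to 255 (shut), set as the call begins (left out, the last holds). The fingers move at their own pace and stop on an object; "grip_force" is the grip in N (left out, the last holds). Time passes only in rows, so rows that repeat a pose let the fingers close. It gives the time, the measured TCP pose, the force and the opening at its end, in the units of the state.
- telemetry.get_state(): the state, without advancing time (a new reading comes with each control period).
- cams.get_image(name): name is "scene" or "side" or "wrist"; returns (picture, depth): 384x512x3 uint8, red, green, blue; 384x512 float32, m along the optical axis (not along the pixel's ray), 0 where there is no reading.
- cams.camera_model(name): a dict with "camera_matrix" (3x3 intrinsics, pixels), "D" ([k1, k2, p1, p2, k3] as OpenCV has them; the pictures are not rectified), "origin" and "rotation" of the camera in the world; the wrist camera has in their place "tool_from_camera" (4x4, takes a point from camera to tool coordinates, whose origin is the TCP and whose axes are the flange's). Camera axes: x right, y up, looking along -z (the intrinsics and any distortion apply to the point x, -y, -z); pixel columns grow to the right and rows downward; lengths in m; the calibration is good to about 2 mm. A picture is of the moment at which its call begins: read the wrist's pose just before it. camera_model takes no time and is no camera call.
- sign_off(): hands the job in, once; it reports no verdict.
Trained networks look in the newest picture that a camera, given by its name, has taken for a name from the list of things; names that differ only in an ending like _2 or _b are one class to them, and where a whole thing is asked for, a point or a joint stands for the part that bears it (a point fixed in the world has none). Each returns a list of dicts, best first, with "conf" (0 to 1); they miss things now and then, are a little off and sometimes report something else, mostly with a low value. They report only what shows in the picture. A call takes as long as a camera call. They do not tell look-alikes from the thing itself.
- spotter.outline_of(query, camera): "region" (384x512 bool, what is visible of it) and "rect" ([left, top, width, height] in pixels, round what is visible of it).
The state is a dict: "clock": time; "qpos": joint angles; "qd": joint speeds; "effort": joint torques, N m; "position": TCP position; "ee_rot": TCP orientation; "contact_force": force on the tool from outside, world axes, zero at the start; "moment": the same for the moment, N m; "width": finger opening in m.
Only numpy, scipy, OpenCV 4.12 (cv2) and the standard library are available. Lean on these libraries where they do the work, as an engineer would, in place of code of your own. Each camera call takes 0.05 s, during which the arm holds its last target.

TASK

The side panel of the open instrument case has dropped outward on its stiff hinge: fold it up from the outside with the gripper until it stands upright or leans slightly in over the case floor. Then pick up the try square, stand it on the case floor with its thick stock down, and press it firmly into the corner until the stock sits flat on the floor and the upright blade lies flat against the panel, so that the panel is held at a right angle. Finish while still gripping the square and pressing it firmly into the corner, and leave the other things on the bench where they are.

Things in the scene. Friction and masses are not known exactly. Their poses are not given: they have to be found in the camera images.
- corner (a point): Inside corner of the instrument case, which is fixed to the bench: the middle of the hinge line, at the top of the case floor, 20 mm above the bench. x runs along the hinge, +y points out of the case through the panel, z is up. The floor is clear for x from -45 to +65 mm; beyond lie a circuit board (-x side, up to 16 mm above the floor) and a terminal block (+x side, 10 mm high).
- panel (a joint): Angle of the side panel (rad): 0 = flat outward, 1.571 = upright, square to the floor, more = leaning in over the floor (stop at 2.1). Starts leaning outward at 0.75 to 1.05. The hinge is stiff (friction 0.12 N m, about 2 N at the free edge): the panel stays where it is left. The hinge axis lies in the panel's inner face, level with the floor's top.
- panel_edge (a point): The bare aluminium side panel is 160 mm along the hinge, 70 mm from hinge to free edge, 4 mm thick. This point: the middle of the panel's free edge, on its inner face. x runs along the hinge, y from the hinge towards the free edge, z is normal to the inner face, towards the inside of the case.
- square_mid (a point): Centre of the stock of the loose steel try square, 14 mm above its underside. The stock, a thick steel bar, is 100 mm long (its y), 20 mm wide (its x, the width to grip) and 28 mm high (z, up). The blade, 6 mm thick and 24 mm wide, stands on its +y end up to 76 mm above the underside; its outer edge is flush with the stock's +y end face.
- square_nose (a point): The outer corner of the try square: the middle of the lower edge of the stock's +y end face (50 mm along +y from the stock's centre, at the underside). It belongs in the case's inside corner.
- square: The try square as a whole, 0.25 to 0.5 kg, standing on the bench on its stock; origin at the centre of the stock's underside, axes as for its centre.
- chassis: The instrument case, bare aluminium, fixed to the bench. Its floor sheet is 180 mm along the hinge (x), 140 mm across (y), 5 mm thick, on 15 mm feet; origin on the bench under the floor's centre, 70 mm from the hinge line, axes as for the corner.
- bin: Bystander: open blue plastic parts bin, 100 x 130 x 45 mm; origin under its centre.
- spool: Bystander: metal wire spool lying on its flange, 52 mm across, 36 mm high; origin under its centre.
- carton: Bystander: small closed carton, 70 x 100 x 45 mm; origin under its centre.
- driver: Bystander: screwdriver lying on the bench, about 200 mm long along its x.
There are look-alikes about, which are no part of the job. Of the things that look like the square, the largest one is meant.

How it is judged:
On the way:
1. the panel is folded up to upright or leaning slightly in (86 to 109 degrees), before the square touches it (value of joint panel between 1.5 and 1.9 rad and contact force between square and panel_c0 below 0.1 N), for 0.2 s.
At the end, for the whole second after the job is handed in: Gripped (over 3 N) and at rest, the square pushes on panel (over 1.5 N) and floor (over 1 N); its outer corner is within 3 mm of hinge line and floor top, it is within 2 degrees of flat on both, and the panel is within 2 degrees of a right angle (value of joint panel between 1.536 and 1.606 rad and angle between the y axis of square_mid and the z axis of panel_edge, either way round below 0.035 rad and angle between the z axis of square_mid and the z axis of corner, either way round below 0.035 rad and y of square_nose in the frame of corner between -0.003 and 0.003 m and z of square_nose in the frame of corner between -0.003 and 0.003 m and contact force between square and panel_c0 above 1.5 N and contact force between square and chassis_c0 above 1 N and contact force between the fingers and square above 3 N and linear speed of square below 0.01 m/s); the arm keeps its last pose, push and grip.
It fails at once if a bystander (bin, spool, carton, screwdriver) is moved more than 30 mm (distance of any of bin, spool, carton, driver from where it was at the start of the episode above 0.03 m).
It also fails if it takes over 64 s, if anything falls off the work surface, if the arm or the gripper's body presses on something with over 40 N, if the wrist force passes 120 N, or if a joint passes its speed limit or range.

## Working session

There is one attempt and no reset: what is moved stays moved. The work goes in short steps, Python scripts to look and compute and a tool call to move; the robot and the scene stay as the last step left them, time stands still between calls to the robot, and variables do not carry over. Pictures are saved under pics/ and viewed, and the job is handed in when it is done.

Besides the shell and the picture viewer there is one more tool, called after "Emit:" as name(argument=value, ...), one argument or row to a line, values as JSON. servo_tool: Moves the arm, as the interface text tells. Its arguments: {"type":"object","properties":{"steps":{"type":"array","items":{"type":"array","items":{"type":"number"}}},"hand":{"type":"number"},"grip_force":{"type":"number"}},"required":["steps"]}

```bash
ls; mkdir -p pics; cat > h.py <<'E'
import numpy as np, cv2, pickle
from rig import telemetry, cams, sign_off, spotter
from scipy.spatial.transform import Rotation as R
def state(): return telemetry.get_state()
def rot(q): return R.from_quat([q[1],q[2],q[3],q[0]])
def cam(name,st=None):
    m=cams.camera_model(name)
    if 'origin' in m:
        o=np.array(m['origin']);Rm=np.array(m['rotation'])
        if Rm.size==4: Rm=rot(Rm.ravel()).as_matrix()
    else:
        T=np.array(m['tool_from_camera']); Rt=rot(st['ee_rot']).as_matrix()
        o=np.array(st['position'])+Rt@T[:3,3]; Rm=Rt@T[:3,:3]
    return np.array(m['camera_matrix']),np.array(m['D'],float),o,Rm
def snap(name):
    st=state(); im,d=cams.get_image(name); K,D,o,Rm=cam(name,st)
    h,w=d.shape; u,v=np.meshgrid(np.arange(w),np.arange(h))
    p=cv2.undistortPoints(np.stack([u,v],-1).reshape(-1,1,2).astype(float),K,D).reshape(h,w,2)
    P=np.stack([p[...,0]*d,-p[...,1]*d,-d],-1)@Rm.T+o
    P[d<=0]=np.nan
    return im,d,P
def proj(name,pts,st=None):
    K,D,o,Rm=cam(name,st or state())
    c=(np.atleast_2d(pts)-o)@Rm
    c=c*[1,-1,-1]
    return cv2.projectPoints(c,np.zeros(3),np.zeros(3),K,D)[0].reshape(-1,2)
def save(n,im): cv2.imwrite('pics/'+n,im[...,::-1])
E
python3 - <<'E'
from h import *
print(state())
for n in ['scene','side','wrist']:
    m=cams.camera_model(n); print(n,m)
    im,d,P=snap(n); save(n+'0.png',im); pickle.dump((im,d,P),open(n+'0.pkl','wb'))
    for q in ['square','panel','chassis','bin','spool','carton','driver']:
        for r in spotter.outline_of(q,n):
            g=r['region']; print(n,q,round(r['conf'],2),r['rect'],np.round(np.nanmedian(P[g],0),3))
print(state()['clock'])
E
```

```text
pics
{'clock': 0.0, 'qpos': array([-1.43403883e+00,  2.76590478e-01,  1.50613055e+00, -1.21147301e-05,
        1.36070398e+00, -1.20991976e-01]), 'qd': array([-2.12772923e-04,  2.00875839e-04, -7.76215146e-07,  5.22693314e-04,
       -1.41504750e-03, -1.49345856e-03]), 'effort': array([-2.45701805e-03, -4.16780198e+01, -2.45807523e+01, -4.92451654e-04,
        1.11204333e-02,  1.22171312e-05]), 'position': array([ 0.14648563, -0.55542932,  0.20354336]), 'ee_rot': array([-9.16104905e-04,  9.91706560e-01,  1.28519494e-01, -1.31447810e-05]), 'contact_force': array([-0.49108654, -0.51074638, -0.10670558]), 'moment': array([-0.00484147,  0.02191687, -0.00739251]), 'width': 0.08534175018722605}
scene {'camera_matrix': array([[385.74929975,   0.        , 252.97004881],
       [  0.        , 385.74929975, 201.6922836 ],
       [  0.        ,   0.        ,   1.        ]]), 'D': array([0.03230576, 0.        , 0.        , 0.        , 0.        ]), 'origin': array([ 1.23920452, -0.14185184,  0.915429  ]), 'rotation': array([0.69253795, 0.24463721, 0.22994093, 0.63849118])}
scene square 0.78 [194
[... 2065 characters left out ...]
   0.023]
side driver 0.35 [272.5, 197.5, 14.5, 52.1] [ 0.583 -0.221  0.03 ]
wrist {'camera_matrix': array([[310.98385536,   0.        , 255.90941004],
       [  0.        , 310.98385536, 197.16900408],
       [  0.        ,   0.        ,   1.        ]]), 'D': array([-0.08494303,  0.        ,  0.        ,  0.        ,  0.        ]), 'tool_from_camera': array([[-6.32592852e-04,  9.60451302e-01,  2.78447295e-01,
         7.02068638e-02],
       [ 9.99999780e-01,  5.51316054e-04,  3.70197493e-04,
         1.36070405e-03],
       [ 2.02044200e-04,  2.78447468e-01, -9.60451439e-01,
        -1.69275163e-01],
       [ 0.00000000e+00,  0.00000000e+00,  0.00000000e+00,
         1.00000000e+00]])}
1.2
```

```bash
python3 - <<'E'
from h import *
im,d,P=pickle.load(open('scene0.pkl','rb')); a=cv2.resize(im[130:310,130:370],None,fx=3.3,fy=3.3,interpolation=cv2.INTER_CUBIC); save('sc_crop.png',a)
im,d,P=pickle.load(open('side0.pkl','rb')); a=cv2.resize(im[90:330,140:380],None,fx=2.5,fy=2.5,interpolation=cv2.INTER_CUBIC); save('si_crop.png',a)
E
```

```text
(no output)
```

View pics/sc_crop.png

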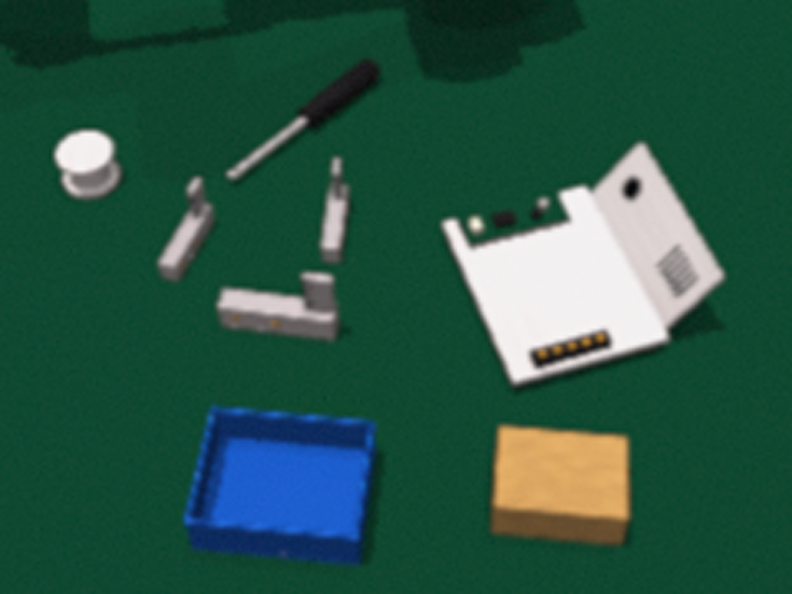

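View pics/si_crop.png

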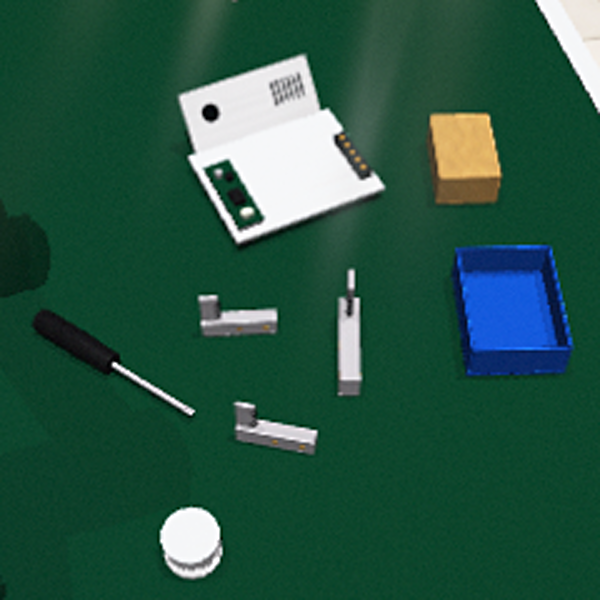

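```bash
python3 - <<'E'
from h import *
for n in ['scene','side']:
    im,d,P=pickle.load(open(n+'0.pkl','rb'))
    X=P.reshape(-1,3); ok=np.isfinite(X).all(1); X=X[ok]
    print(n,'bench z',np.median(X[(np.abs(X[:,2])<.01)][:,2]))
    # case region
    c=X[(abs(X[:,0]-.56)<.16)&(X[:,1]>-.06)&(X[:,1]<.25)&(X[:,2]>.012)&(X[:,2]<.12)]
    fl=c[(abs(c[:,2]-.021)<.006)]
    r=cv2.minAreaRect(fl[:,:2].astype(np.float32)*1000); print('floor',len(fl),np.median(fl[:,2]),r); print(np.round(cv2.boxPoints(r)))
    # squares
    for (cx,cy,rad) in [(.583,-.21,.085),(.482,-.155,.05),(.482,-.29,.06)]:
        s=X[(np.hypot(X[:,0]-cx,X[:,1]-cy)<rad)&(X[:,2]>.012)]
        r=cv2.minAreaRect(s[:,:2].astype(np.float32)*1000); print('sq',len(s),np.round(np.array(r[0])),np.round(r[1]),round(r[2],1),'maxz',s[:,2].max().round(3))
        b=s[s[:,2]>s[:,2].max()*.65]; print('  blade',b.mean(0).round(3), 'stock top', np.median(s[(s[:,2]<.04)][:,2]).round(3))
E
```

```text
scene bench z 0.0019506699229522306
floor 2162 0.021992484074595253 ((566.454833984375, 37.187644958496094), (182.9830322265625, 150.29904174804688), 13.387749671936035)
[[460.  89.]
 [495. -57.]
 [673. -15.]
 [638. 131.]]
sq 409 [ 550. -201.] [101.  92.] 75.8 maxz 0.079
  blade [ 0.593 -0.172  0.067] stock top 0.028
sq 137 [ 481. -156.] [15. 77.] 81.7 maxz 0.061
  blade [ 0.453 -0.151  0.052] stock top 0.023
sq 178 [ 490. -291.] [18. 79.] 65.0 maxz 0.06
  blade [ 0.467 -0.279  0.051] stock top 0.023
side bench z 0.0015963263698526853
floor 2069 0.022090667395366137 ((568.7661743164062, 35.353233337402344), (182.1640167236328, 155.46365356445312), 13.546052932739258)
[[462.  90.]
 [498. -62.]
 [676. -19.]
 [639. 132.]]
sq 362 [ 549. -203.] [104.  92.] 77.9 maxz 0.08
  blade [ 0.592 -0.178  0.069] stock top 0.03
sq 276 [ 482. -158.] [20. 75.] 82.7 maxz 0.061
  blade [ 0.454 -0.154  0.052] stock top 0.022
sq 302 [ 493. -294.] [19. 77.] 64.3 maxz 0.06
  blade [ 0.467 -0.283  0.051] stock top 0.022
```

```bash
cat >> h.py <<'E'
def head(h): # tool down, tool x heading h (rad)
    return R.from_matrix(np.array([[np.cos(h),np.sin(h),0],[np.sin(h),-np.cos(h),0],[0,0,-1.]]).T.T) if False else R.from_matrix(np.column_stack([[np.cos(h),np.sin(h),0],[np.sin(h),-np.cos(h),0],[0,0,-1.]]))
def row(p,Rt,st=None):
    st=st or state(); R0=rot(st['ee_rot'])
    s=R0.inv().apply(np.array(p)-np.array(st['position']))*1000
    w=(R0.inv()*Rt).as_rotvec(degrees=True)
    return np.round(np.r_[s,w],1).tolist()
E
python3 -c "
from h import *
st=state(); print(row([.58,-.2,.28],head(np.radians(103.4)))); print(st['position'])"
```

```text
[509.9, -233.8, -75.6, 0.0, 0.0, -88.6]
[ 0.14660037 -0.55603622  0.20443836]
```

Emit:
servo_tool(
  steps=[
    [510,-234,-76,0,0,-88.6],
    [510,-234,-76,0,0,-88.6],
    [510,-234,-76,0,0,-88.6],
    [510,-234,-76,0,0,-88.6],
    [510,-234,-76,0,0,-88.6],
    [510,-234,-76,0,0,-88.6],
    [510,-234,-76,0,0,-88.6],
    [510,-234,-76,0,0,-88.6],
  ],
)

```text
clock: 2.0
position: [0.4542, -0.3028, 0.2586]
ee_rot: [0.0, 0.744, 0.668, -0.0]
contact_force: [-0.2, -0.7, -0.8]
width: 0.0858
```

```bash
python3 -c "
from h import *
print(row([.58,-.2,.28],head(np.radians(103.4))))"
```

```text
[115.7, 114.2, -21.4, 0.0, 0.0, -19.5]
```

Emit:
servo_tool(
  steps=[
    [116,114,-21,0,0,-19.5],
    [116,114,-21,0,0,-19.5],
    [116,114,-21,0,0,-19.5],
    [116,114,-21,0,0,-19.5],
    [116,114,-21,0,0,-19.5],
    [116,114,-21,0,0,-19.5],
  ],
)

```text
clock: 2.6
position: [0.5781, -0.2026, 0.2787]
ee_rot: [-0.001, 0.622, 0.783, -0.001]
contact_force: [-0.7, -0.5, -0.7]
width: 0.0854
```

```bash
python3 - <<'E'
from h import *
st=state(); print(st['position'],rot(st['ee_rot']).as_matrix()[:,0],st['qpos'])
im,d,P=snap('wrist'); save('w1.png',im); pickle.dump((im,d,P,st),open('w1.pkl','wb'))
for r in spotter.outline_of('square','wrist'):
    g=r['region'];print(round(r['conf'],2),r['rect'],np.nanmedian(P[g],0))
E
```

```text
[ 0.57814051 -0.20256925  0.27866331] [-2.25007740e-01  9.74356937e-01 -2.77705247e-04] [-4.49596735e-01  3.05211592e-01  1.28207351e+00 -1.47479284e-03
  1.55570049e+00 -6.76524156e-01]
0.92 [158.9, 97.2, 65.4, 28.2] [ 0.47989297 -0.15656312  0.02111312]
0.61 [157.6, 186.4, 55.3, 40.1] [ 0.4887189  -0.28889483  0.02101641]
0.56 [237.3, 129.3, 45.7, 72.5] [ 0.58336818 -0.20855469  0.02798637]
```

View pics/w1.png

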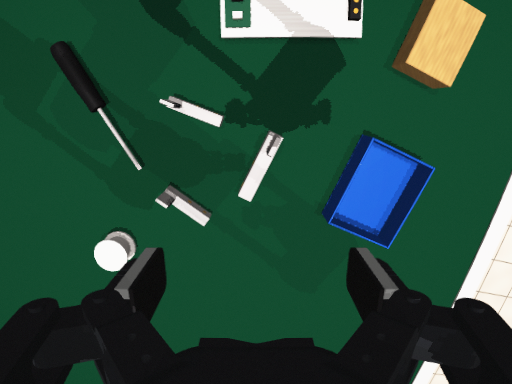

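```bash
python3 - <<'E'
from h import *
im,d,P,st=pickle.load(open('w1.pkl','rb'))
X=P.reshape(-1,3); X=X[np.isfinite(X).all(1)]
for zlo,zhi in [(.02,.035),(.04,.065),(.068,.09)]:
    s=X[(abs(X[:,0]-.583)<.045)&(abs(X[:,1]+.21)<.075)&(X[:,2]>zlo)&(X[:,2]<zhi)]
    r=cv2.minAreaRect(s[:,:2].astype(np.float32)*1000); print(len(s),np.median(s[:,2]),r); print(np.round(cv2.boxPoints(r)).tolist())
u,v=160,262
crop=im[110:220,220:310]; save('w1c.png',cv2.resize(crop,None,fx=5,fy=5))
E
```

```text
926 0.027895716085420963 ((583.6510620117188, -211.43295288085938), (100.41390991210938, 20.16596794128418), 76.5174560546875)
[[562.0, -258.0], [582.0, -263.0], [605.0, -165.0], [586.0, -160.0]]
44 0.05493427510623625 ((591.812255859375, -175.12008666992188), (25.975830078125, 5.408156394958496), 77.08700561523438)
[[586.0, -187.0], [592.0, -188.0], [597.0, -163.0], [592.0, -162.0]]
108 0.07471981364874061 ((592.43896484375, -174.13035583496094), (23.81458854675293, 5.7585248947143555), 76.74805450439453)
[[587.0, -185.0], [593.0, -186.0], [598.0, -163.0], [592.0, -162.0]]
```

View pics/w1c.png

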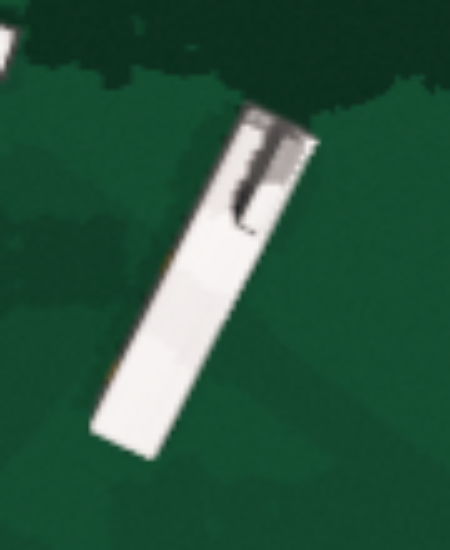

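```bash
python3 -c "
from h import *
print(row([.55,.07,.31],head(np.radians(103.4))))"
```

```text
[272.4, 34.0, -31.2, -0.1, 0.0, -0.5]
```

Emit:
servo_tool(
  steps=[
    [272,34,-31,0,0,-0.5],
    [272,34,-31,0,0,-0.5],
    [272,34,-31,0,0,-0.5],
    [272,34,-31,0,0,-0.5],
    [272,34,-31,0,0,-0.5],
    [272,34,-31,0,0,-0.5],
    [272,34,-31,0,0,-0.5],
  ],
  hand=255,
)

```text
clock: 3.4
position: [0.5499, 0.0725, 0.311]
ee_rot: [0.0, 0.618, 0.786, 0.001]
contact_force: [0.2, -1.0, -0.0]
width: -0.0002
```

```bash
cat > case.py <<'E'
from h import *
import sys
def fit(P,im=None):
    X=P.reshape(-1,3); X=X[np.isfinite(X).all(1)]
    X=X[(X[:,0]>.44)&(X[:,0]<.7)&(X[:,1]>-.07)&(X[:,1]<.25)&(X[:,2]<.13)]
    return X
tag=sys.argv[1]; name=sys.argv[2]
st=state(); im,d,P=snap(name); save(tag+'.png',im); pickle.dump((im,d,P,st),open(tag+'.pkl','wb'))
print(st['position'],st['contact_force'],st['width'],st['clock'])
E
python3 case.py w2 wrist
```

```text
[0.54989011 0.07251662 0.31102479] [ 0.19129181 -1.02586092 -0.04179744] -0.0002480304897881018 3.4
```

View pics/w2.png

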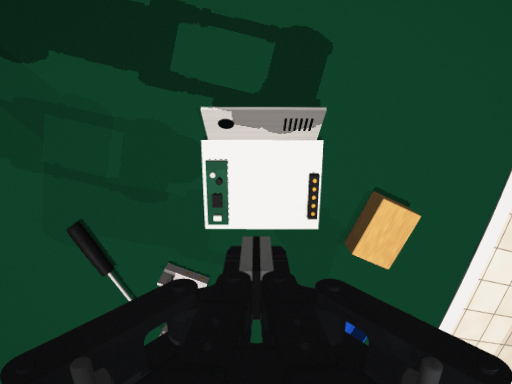

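```bash
cat > fitc.py <<'E'
from h import *
import sys
im,d,P,st=pickle.load(open(sys.argv[1]+'.pkl','rb'))
X=P.reshape(-1,3); X=X[np.isfinite(X).all(1)]
X=X[(X[:,0]>.44)&(X[:,0]<.7)&(X[:,1]>-.09)&(X[:,1]<.25)&(X[:,2]<.13)]
b=X[abs(X[:,2])<.008]; print('bench',np.median(b[:,2]))
fl=X[abs(X[:,2]-.02)<.005]
r=cv2.minAreaRect(fl[:,:2].astype(np.float32)*1000); print('floor z',np.median(fl[:,2]),r); B=cv2.boxPoints(r); print(np.round(B).tolist())
# case frame estimate
ang=np.radians(13.4)
ex=np.array([np.cos(ang),np.sin(ang)]); ey=np.array([-ex[1],ex[0]])
hi=X[X[:,2]>.03]; hi=hi[hi[:,:2]@ey>((fl[:,:2]@ey).max()-.05)]
y=hi[:,:2]@ey; z=hi[:,2]; xx=hi[:,:2]@ex
print('panel n',len(hi),'x',xx.min(),xx.max(),'zmax',z.max())
# robust plane
A=np.column_stack([xx,z,np.ones(len(z))]); k=np.ones(len(z),bool)
for _ in range(6):
    c=np.linalg.lstsq(A[k],y[k],rcond=None)[0]; e=y-A@c; k=abs(e)<.002
print('y=a x+b z+c',c,'inliers',k.sum(),'angle',np.degrees(np.arctan2(1,c[1])),'rad',np.arctan2(1,c[1]))
xm=np.median(xx); print('hinge y at z=.02 (x ends):',[round(c[0]*q+c[1]*.02+c[2],4) for q in (xx.min(),xx.max())])
y0=c[0]*(xx.min()+xx.max())/2+c[1]*.02+c[2]; x0=(xx.min()+xx.max())/2
print('floor x range',(fl[:,:2]@ex).min(),(fl[:,:2]@ex).max(),'y',np.percentile(fl[:,:2]@ey,[0,.5,99.5,100]))
print('hinge mid world',ex*x0+ey*y0,'case coords x0,y0',x0,y0)
E
python3 fitc.py w2; python3 - <<'E'
from h import *
for n in ['scene0','side0']:
    t=pickle.load(open(''+n+'.pkl','rb')); pickle.dump((*t,None),open(''+n+'x.pkl','wb'))
E
python3 fitc.py scene0x; python3 fitc.py side0x
```

```text
bench -0.0002288636417277501
floor z 0.019898105450268377 ((568.9047241210938, 32.464759826660156), (179.92919921875, 144.139892578125), 13.637711524963379)
[[464.0, 81.0], [498.0, -59.0], [673.0, -16.0], [639.0, 124.0]]
panel n 3298 x 0.48054463065504505 0.6406791410099653 zmax 0.07602643272304166
y=a x+b z+c [ 0.00293159  0.80706372 -0.05029427] inliers 3139 angle 51.09425930721677 rad 0.8917630537786895
hinge y at z=.02 (x ends): [np.float64(-0.0327), np.float64(-0.0323)]
floor x range 0.4708809331776618 0.6506314270579165 y [-0.17250038 -0.17149405 -0.0294157  -0.02788018]
hinge mid world [0.55288373 0.09829616] case coords x0,y0 0.5606118858325051 -0.03250951220187609
bench 0.00200905431522036
floor z 0.02185889613379488 ((566.454833984375, 37.187644958496094), (182.9830322265625, 150.29904174804688), 13.387749671936035)
[[460.0, 89.0], [495.0, -57.0], [673.0, -15.0], [638.0, 131.0]]
panel n 947 x 0.47580117964791896 0.6408581331764842 zmax 0.08074943152552883
y=a x+b z+c [ 0.00450706  0.81041743 -0.04839915] inliers 591 angle 50.97808851800254 rad 0.8897354910122608
hinge y at 
[... 242 characters left out ...]
029674371430288938
bench 0.0017196107269330518
floor z 0.021953316267554812 ((569.0001831054688, 34.323020935058594), (182.14605712890625, 153.32957458496094), 13.52529525756836)
[[463.0, 88.0], [498.0, -62.0], [675.0, -19.0], [640.0, 130.0]]
panel n 1067 x 0.4796902020700118 0.6418115105765468 zmax 0.07797370728806685
y=a x+b z+c [ 0.01086087  0.81551372 -0.05662335] inliers 511 angle 50.8022839774663 rad 0.8866671229399478
hinge y at z=.02 (x ends): [np.float64(-0.0351), np.float64(-0.0333)]
floor x range 0.4703615780587953 0.6524699225509631 y [-0.17507614 -0.17301213 -0.02676331 -0.02169942]
hinge mid world [0.55341598 0.09666169] case coords x0,y0 0.5607508563232793 -0.03422283421989627
```

```bash
cat >> h.py <<'E'
CA=np.radians(13.57); H=np.array([.553,.0982,.020])
EX=np.array([np.cos(CA),np.sin(CA),0]); EY=np.array([-EX[1],EX[0],0]); EZ=np.array([0,0,1.])
HD=head(CA+np.pi/2)
def cw(x,y,z): return H+EX*x/1e3+EY*y/1e3+EZ*z/1e3   # mm, case frame (corner)
def wc(p): d=np.array(p)-H; return np.round(np.array([d@EX,d@EY,d@EZ])*1e3,1)
E
python3 -c "
from h import *
print(wc(state()['position']))
print(row(cw(0,85,110),HD)); print(row(cw(0,85,40),HD))"
```

```text
[ -9.2 -26.3 290.6]
[111.4, 9.1, 180.5, 0.0, 0.1, -0.0]
[111.5, 9.0, 250.5, 0.0, 0.1, -0.0]
```

Emit:
servo_tool(
  steps=[
    [50,5,0,0,0,0],
    [100,9,20,0,0,0],
    [112,9,60,0,0,0],
    [112,9,110,0,0,0],
    [112,9,160,0,0,0],
    [112,9,210,0,0,0],
    [112,9,250,0,0,0],
    [112,9,250,0,0,0],
  ],
)

```text
clock: 4.25
position: [0.5287, 0.1781, 0.0546]
ee_rot: [-0.004, 0.62, 0.785, -0.005]
contact_force: [-0.7, -0.4, 0.2]
width: -0.0001
```

```bash
python3 case.py w3 wrist; python3 -c "
from h import *
print(wc(state()['position']))"
```

```text
[0.52873912 0.17806312 0.05459807] [-0.6590177  -0.42878233  0.22904478] -6.110164350154123e-05 4.25
[-1.8 83.6 37.9]
```

View pics/w3.png

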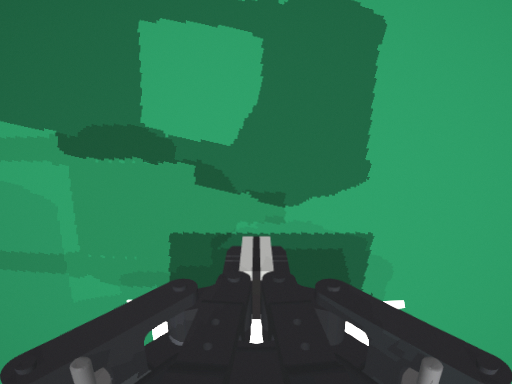

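Emit:
servo_tool(
  steps=[
    [-15,2,0,0,0,0],
    [-30,2,0,0,0,0],
    [-40,2,0,0,0,0],
    [-50,2,0,0,0,0],
    [-58,2,0,0,0,0],
    [-66,2,0,0,0,0],
    [-70,2,0,0,0,0],
    [-70,2,0,0,0,0],
  ],
)

```text
clock: 5.1
position: [0.552, 0.1137, 0.06]
ee_rot: [-0.0, 0.619, 0.785, -0.0]
contact_force: [-0.1, 0.1, -0.1]
width: 0.0002
```

```bash
python3 case.py w4 side; python3 -c "
from h import *
print(wc(state()['position']))
im=pickle.load(open('w4.pkl','rb'))[0]; save('w4c.png',cv2.resize(im[60:220,180:340],None,fx=3.5,fy=3.5))"; python3 fitc.py w4
```

```text
[0.55195822 0.11369018 0.06002704] [-0.13757344  0.1486695  -0.13296224] 0.0001711683380396503 5.1
[ 2.5 15.7 40. ]
bench 0.0016579552001267372
floor z 0.021893138430368886 ((568.8309936523438, 35.71350860595703), (181.61080932617188, 153.43502807617188), 13.55756950378418)
[[463.0, 89.0], [499.0, -60.0], [675.0, -18.0], [639.0, 132.0]]
panel n 1104 x 0.4783720176171887 0.6409581166481177 zmax 0.12963774142367945
y=a x+b z+c [-0.00244967  0.3953287  -0.02831352] inliers 256 angle 68.42969051893013 rad 1.1943234056760779
hinge y at z=.02 (x ends): [np.float64(-0.0216), np.float64(-0.022)]
floor x range 0.47079535900185715 0.652616738820035 y [-0.17405049 -0.1730818  -0.0258077  -0.02056108]
hinge mid world [0.54947567 0.10851615] case coords x0,y0 0.5596650671326533 -0.02177794467192227
```

View pics/w4c.png

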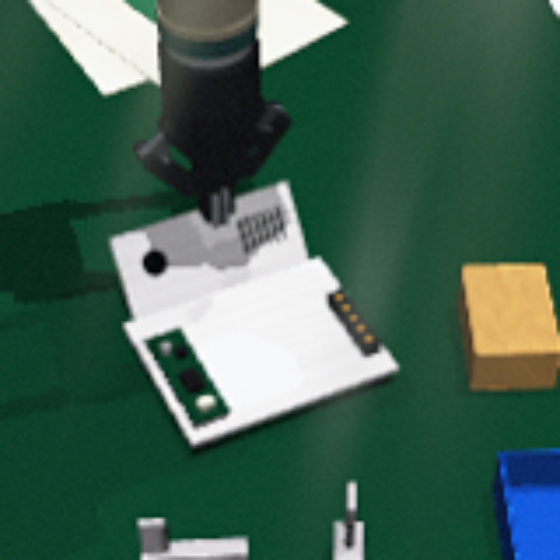

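Emit:
servo_tool(
  steps=[
    [-3,-2,0,0,0,0],
    [-6,-2,0,0,0,0],
    [-6,-2,0,0,0,0],
  ],
)

```text
clock: 5.45
position: [0.5513, 0.1077, 0.06]
ee_rot: [0.0, 0.619, 0.786, -0.0]
contact_force: [-0.4, -0.5, -0.6]
width: 0.0
```

```bash
cat > pan.py <<'E'
from h import *
import sys
im,d,P,st=pickle.load(open(sys.argv[1]+'.pkl','rb'))
X=P.reshape(-1,3); X=X[np.isfinite(X).all(1)]
C=(X-H)@np.column_stack([EX,EY,EZ])*1e3
if len(sys.argv)>2: C[:,2]-=float(sys.argv[2])
C=C[(abs(C[:,0])<80)&((abs(C[:,0])>45)|(len(sys.argv)>3))&(C[:,2]>8)&(C[:,2]<74)&(abs(C[:,1])<35)]
k=np.ones(len(C),bool)
rng=np.random.default_rng(0); best=0
for _ in range(500):
    s=C[rng.choice(len(C),3,False)]
    A=np.column_stack([s[:,0],s[:,2],np.ones(3)])
    try: c=np.linalg.solve(A,s[:,1])
    except Exception: continue
    if abs(c[0])>.1: continue
    e=abs(C[:,1]-C[:,0]*c[0]-C[:,2]*c[1]-c[2]); n=(e<1.5).sum()
    if n>best: best=n;k=e<1.5
A=np.column_stack([C[:,0],C[:,2],np.ones(len(C))])
c=np.linalg.lstsq(A[k],C[k,1],rcond=None)[0]
print('n',len(C),k.sum(),'coef',c,'theta',np.pi/2-np.arctan(c[1]),'zrange',np.percentile(C[k,2],[1,99]))
E
python3 case.py w5 side; python3 pan.py w5 2; python3 pan.py w4 2;  python3 case.py w5s scene; python3 pan.py w5s 2; python3 -c "
from h import *
print(wc(state()['position']))"
```

```text
[0.55132075 0.10771485 0.06004237] [-0.37380368 -0.53715745 -0.59003338] 2.7413475553165586e-05 5.45
n 358 144 coef [0.00645672 0.70770202 3.54188259] theta 0.9549199037890653 zrange [ 8.56673108 43.16471534]
n 347 145 coef [-0.00587701  0.77079428  1.27303757] theta 0.9141191602325052 zrange [ 8.31535287 43.42301231]
[0.55131166 0.10782482 0.06003231] [-0.769121    0.47417257 -0.51587809] -0.00017109154725544837 5.5
n 238 121 coef [-0.00951541  0.71366703  6.63667762] theta 0.9509566329091783 zrange [ 8.87185332 39.39679003]
[ 0.7  9.8 40.1]
```

```bash
python3 - <<'E'
from h import *
for n in ['w5','w5s']:
    im,d,P,st=pickle.load(open(n+'.pkl','rb'))
    C=(P-H)@np.column_stack([EX,EY,EZ])*1e3
    for X in (-55,-30,55):
        m=(abs(C[...,0]-X)<2.5)&(C[...,1]>-20)&(C[...,1]<90)&(C[...,2]>-5)
        v,u=np.nonzero(m); o=np.argsort(v)[::1]
        print(n,X,[(u[i],v[i],*np.round(C[v[i],u[i],1:]).astype(int).tolist()) for i in o])
im=pickle.load(open('w5s.pkl','rb'))[0]; save('w5sc.png',cv2.resize(im[120:270,240:390],None,fx=3.5,fy=3.5))
im=pickle.load(open('w5.pkl','rb'))[0]; save('w5c.png',cv2.resize(im[60:220,180:340],None,fx=3.5,fy=3.5))
E
```

```text
w5 -55 [(np.int64(220), np.int64(102), 21, 159), (np.int64(221), np.int64(102), 17, 162), (np.int64(222), np.int64(102), 11, 166), (np.int64(220), np.int64(103), 15, 161), (np.int64(221), np.int64(103), 13, 162), (np.int64(222), np.int64(103), 6, 167), (np.int64(221), np.int64(104), 9, 162), (np.int64(222), np.int64(104), 7, 163), (np.int64(222), np.int64(105), 3, 163), (np.int64(223), np.int64(105), 3, 162), (np.int64(222), np.int64(106), 0, 162), (np.int64(223), np.int64(106), 0, 161), (np.int64(223), np.int64(107), -3, 161), (np.int64(224), np.int64(107), -5, 161), (np.int64(223), np.int64(108), -5, 159), (np.int64(224), np.int64(108), -2, 155), (np.int64(223), np.int64(109), -5, 156), (np.int64(224), np.int64(109), -2, 152), (np.int64(223), np.int64(110), -2, 150), (np.int64(224), np.int64(110), -3, 150), (np.int64(224), np.int64(111), -6, 149), (np.int64(225), np.int64(112), -6, 145), (np.int64(219), np.int64(126), 43, 55), (np.int64(220), np.int64(126), 43, 54), (np.int64(219), np.int64(127), 41, 53), (np.int64(220), np.int64(127), 42, 50), (np.int64(220), np.int64(128), 37, 52
[... 23392 characters left out ...]
np.int64(330), np.int64(221), 12, 8), (np.int64(326), np.int64(222), 1, 3), (np.int64(327), np.int64(222), 4, 3), (np.int64(328), np.int64(222), 6, 6), (np.int64(329), np.int64(222), 9, 5), (np.int64(322), np.int64(223), -11, 3), (np.int64(323), np.int64(223), -8, 2), (np.int64(324), np.int64(223), -5, 2), (np.int64(325), np.int64(223), -2, 0), (np.int64(326), np.int64(223), 0, 2), (np.int64(327), np.int64(223), 3, 2), (np.int64(328), np.int64(223), 6, 1), (np.int64(319), np.int64(224), -20, 1), (np.int64(320), np.int64(224), -18, 4), (np.int64(321), np.int64(224), -14, 0), (np.int64(322), np.int64(224), -11, 0), (np.int64(323), np.int64(224), -10, 3), (np.int64(320), np.int64(225), -19, 3)]
```

View pics/w5sc.png

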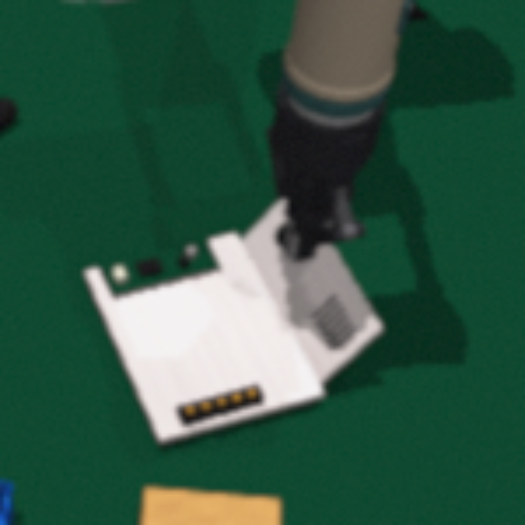

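View pics/w5c.png

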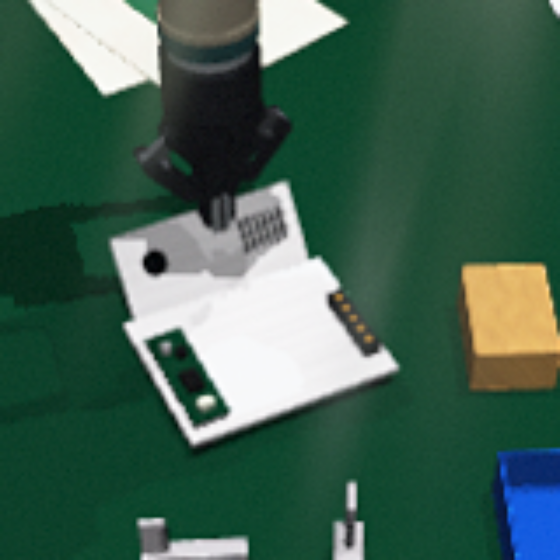

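```bash
python3 - <<'E'
from h import *
st=state()
print('tcp',wc(st['position']),proj('side',st['position']),proj('scene',st['position']))
print('edge mid now .92', proj('side',cw(0,42,56)),proj('scene',cw(0,42,56)))
for n in ['w5']:
    im,d,P,s=pickle.load(open(n+'.pkl','rb'))
    C=(P-H)@np.column_stack([EX,EY,EZ])*1e3
    for v in range(112,132,2): print(v,[tuple(np.round(C[v,u]).astype(int).tolist()) for u in range(236,250,3)])
E
```

```text
tcp [ 0.7  9.8 40.1] [[242.07382002 130.84353493]] [[322.65251353 199.5429287 ]]
edge mid now .92 [[237.1129947  119.99841823]] [[333.65727979 193.07317989]]
112 [(-16, 7, 120), (-13, -6, 129), (-2, -3, 122), (6, -3, 119), (17, 0, 113)]
114 [(-18, 3, 117), (-12, -4, 120), (-2, -2, 115), (7, -2, 111), (74, 131, -21)]
116 [(-22, -5, 117), (-11, 0, 109), (-3, -3, 109), (5, -5, 107), (69, 119, -17)]
118 [(31, 129, -19), (-11, 0, 102), (-2, 0, 98), (6, -2, 97), (36, 44, 48)]
120 [(28, 121, -19), (-12, -2, 96), (-3, -1, 92), (6, -3, 90), (34, 40, 44)]
122 [(-5, 39, 53), (-11, 1, 86), (-4, -4, 87), (6, -2, 82), (29, 31, 45)]
124 [(-7, 36, 48), (-11, 3, 77), (-5, -6, 83), (4, -5, 77), (29, 30, 39)]
126 [(-7, 36, 40), (2, 34, 38), (-5, -4, 73), (19, 30, 35), (27, 26, 35)]
128 [(-10, 28, 40), (-1, 29, 36), (8, 27, 33), (16, 24, 32), (25, 23, 30)]
130 [(-11, 27, 34), (-4, 21, 36), (6, 22, 31), (16, 24, 24), (23, 19, 27)]
```

```bash
python3 - <<'E'
from h import *
for n in ['w2','w3']:
    im,d,P,st=pickle.load(open(n+'.pkl','rb'))
    T=(P-st['position'])@rot(st['ee_rot']).as_matrix()*1e3
    for v in range(232,260,3): print(n,v,[tuple(np.round(T[v,u]).astype(int).tolist()) for u in (230,243,250,262,270,284)])
    print(proj('wrist',st['position'],st))
im,d,P,st=pickle.load(open('w1.pkl','rb'))
T=(P-st['position'])@rot(st['ee_rot']).as_matrix()*1e3
m=(abs(T[...,0])<40)&(abs(T[...,1])<70)&(T[...,2]>-60)&(T[...,2]<60); print('open',np.percentile(T[m],[0,1,99,100],axis=0), m.sum())
im,d,P,st=pickle.load(open('w2.pkl','rb'))
T=(P-st['position'])@rot(st['ee_rot']).as_matrix()*1e3
m=(abs(T[...,0])<40)&(abs(T[...,1])<70)&(T[...,2]>-60)&(T[...,2]<60); print('shut',np.percentile(T[m],[0,1,99,100],axis=0), m.sum())
E
```

```text
w2 232 [(-130, -44, 310), (-130, -22, 312), (-130, -11, 311), (-130, 9, 312), (-129, 23, 309), (-130, 46, 312)]
w2 235 [(-134, -44, 309), (-135, -22, 311), (-136, -11, 312), (-136, 9, 312), (-135, 23, 311), (-135, 46, 311)]
w2 238 [(-140, -44, 310), (10, -6, -34), (9, -3, -32), (9, 3, -32), (-140, 23, 310), (-141, 46, 311)]
w2 241 [(-146, -44, 312), (10, -6, -37), (10, -3, -36), (10, 2, -37), (-146, 23, 311), (-146, 46, 310)]
w2 244 [(-151, -44, 309), (9, -6, -39), (9, -3, -39), (9, 2, -39), (9, 6, -39), (-152, 47, 312)]
w2 247 [(-156, -44, 309), (10, -6, -44), (9, -3, -41), (9, 2, -43), (9, 6, -42), (-157, 47, 311)]
w2 250 [(5, -12, -37), (10, -6, -46), (10, -3, -46), (9, 2, -46), (10, 6, -47), (6, 13, -38)]
w2 253 [(6, -12, -42), (10, -6, -49), (9, -3, -48), (9, 2, -48), (10, 6, -49), (6, 12, -41)]
w2 256 [(5, -12, -44), (9, -6, -50), (10, -3, -52), (10, 2, -52), (10, 5, -52), (6, 12, -44)]
w2 259 [(6, -12, -48), (10, -6, -55), (10, -3, -55), (9, 2, -54), (10, 5, -56), (6, 12, -47)]
[[256.64971344 230.38288781]]
w3 232 [(-24, -21, 54), (-24, -11, 55), (-24, -5, 55), (-24, 4, 54), (
[... 570 characters left out ...]
-46), (9, 6, -45), (5, 13, -37)]
w3 253 [(6, -12, -41), (9, -6, -48), (9, -3, -48), (9, 2, -49), (10, 6, -49), (6, 12, -42)]
w3 256 [(5, -12, -43), (10, -6, -52), (10, -3, -53), (10, 2, -52), (10, 5, -52), (6, 12, -44)]
w3 259 [(6, -12, -47), (9, -6, -54), (10, -3, -55), (10, 2, -54), (9, 5, -54), (6, 12, -47)]
[[256.64971344 230.38288781]]
open [[-13.38569883 -56.92720314 -59.97579258]
 [-11.96064265 -55.75514386 -59.86374138]
 [ 10.10516428  55.22527233 -40.277045  ]
 [ 10.64285129  56.15126515 -39.40755219]] 2209
shut [[  4.76006728 -13.83621641 -59.98264629]
 [  5.03912224 -13.51728706 -59.53972073]
 [ 10.34960385  12.77053326 -31.65193599]
 [ 10.64989001  13.07709385 -30.3185501 ]] 1563
```

Emit:
servo_tool(
  steps=[
    [25,0,-5,0,0,0],
    [60,0,-5,0,0,0],
    [80,0,0,0,0,0],
    [80,0,15,0,0,0],
    [80,0,31,0,0,0],
    [80,0,31,0,0,0],
    [80,0,31,0,0,0],
  ],
)

```text
clock: 6.25
position: [0.5325, 0.1857, 0.0291]
ee_rot: [-0.0, 0.619, 0.785, -0.0]
contact_force: [-0.6, 0.4, -0.1]
width: 0.0
```

```bash
python3 case.py w6 side; python3 -c "
from h import *
print(wc(state()['position']))
im=pickle.load(open('w6.pkl','rb'))[0]; save('w6c.png',cv2.resize(im[60:220,180:340],None,fx=3.5,fy=3.5))"
```

```text
[0.53251456 0.18568179 0.02905497] [-0.64610628  0.35977703 -0.12691821] 2.725224181105841e-05 6.25
[ 1.2 89.7  9.5]
```

View pics/w6c.png

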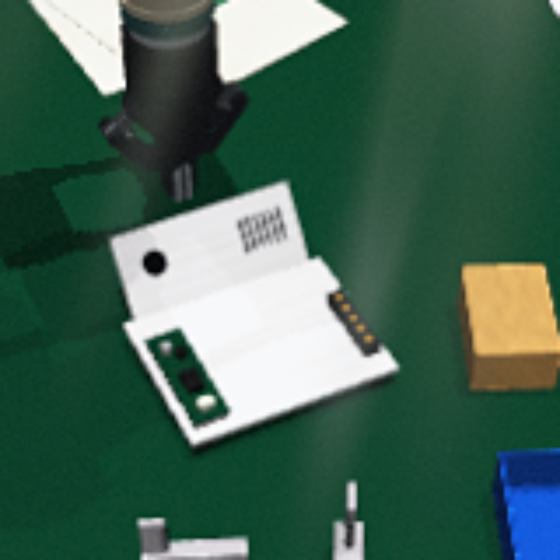

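Emit:
servo_tool(
  steps=[
    [-15,0,0,0,0,0],
    [-30,0,0,0,0,0],
    [-40,0,0,0,0,0],
    [-46,0,0,0,0,0],
    [-52,0,0,0,0,0],
    [-58,0,0,0,0,0],
    [-64,0,0,0,0,0],
    [-68,0,0,0,0,0],
  ],
)

```text
clock: 7.1
position: [0.5485, 0.1187, 0.0289]
ee_rot: [0.0, 0.619, 0.785, -0.0]
contact_force: [-1.3, 1.7, 1.6]
width: -0.0
```

```bash
python3 case.py w7 side; python3 pan.py w7 2; python3 -c "
from h import *
print(wc(state()['position']))
im=pickle.load(open('w7.pkl','rb'))[0]; save('w7c.png',cv2.resize(im[60:220,180:340],None,fx=3.5,fy=3.5))"
```

```text
[0.54852627 0.11873762 0.02891946] [-1.27316409  1.74197563  1.55756515] -1.9093064106389934e-05 7.1
n 383 222 coef [-0.00753846  0.02536031  2.11545848] theta 1.5454414536946839 zrange [ 8.82337625 70.72081728]
[ 0.5 20.5  8.9]
```

View pics/w7c.png

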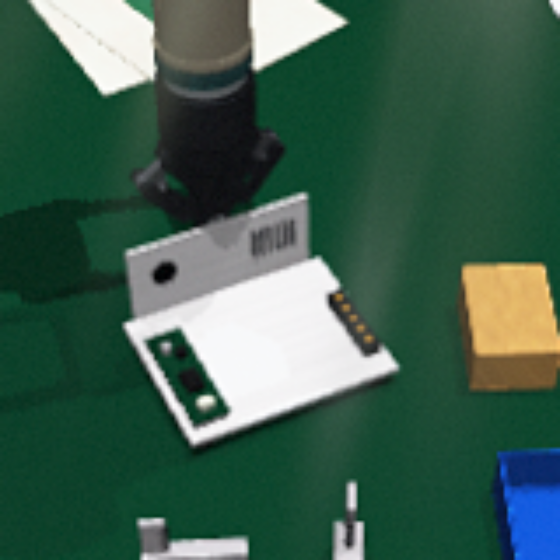

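Emit:
servo_tool(
  steps=[
    [-3,0,0,0,0,0],
    [-6,0,0,0,0,0],
    [-8,0,0,0,0,0],
    [-8,0,0,0,0,0],
  ],
)

```text
clock: 7.55
position: [0.5502, 0.1117, 0.029]
ee_rot: [-0.0, 0.619, 0.785, -0.0]
contact_force: [-0.2, 1.9, 2.0]
width: -0.0
```

```bash
python3 case.py w8 side; python3 pan.py w8 2; python3 case.py w8s scene; python3 pan.py w8s 2;python3 -c "
from h import *
print(wc(state()['position']))"
```

```text
[0.55020069 0.11166622 0.0290299 ] [-0.17741821  1.87085591  2.04531101] -3.9947396030222975e-05 7.55
n 345 224 coef [-0.01023613 -0.08771479  1.09821508] theta 1.6582871894460198 zrange [ 9.48436286 69.46691009]
[0.55023458 0.11166199 0.02904175] [-0.89265462  1.68992954  1.45872858] 0.00017302816112612797 7.6
n 204 172 coef [-2.61642941e-03 -7.15476897e-02  5.55958191e+00] theta 1.6422223042276447 zrange [ 8.9138937  72.06106984]
[ 0.5 13.7  9. ]
```

Emit:
servo_tool(
  steps=[
    [20,0,0,0,0,0],
    [40,0,-20,0,0,0],
    [40,0,-70,0,0,0],
    [40,0,-120,0,0,0],
    [40,0,-160,0,0,0],
    [40,0,-160,0,0,0],
  ],
)

```text
clock: 8.25
position: [0.5453, 0.1506, 0.1954]
ee_rot: [0.005, 0.619, 0.786, 0.004]
contact_force: [0.3, 0.2, 0.3]
width: 0.0002
```

```bash
python3 case.py w9 side; python3 pan.py w9 2 all; python3 case.py w9s scene; python3 pan.py w9s 2 all; cat >> h.py <<'E'
SQ=np.array([.5835,-.2114]); SA=np.radians(76.6); SY=np.array([np.cos(SA),np.sin(SA)])
HS=head(SA)
E
python3 -c "
from h import *
g=SQ-.018*SY
print(row([*g,.12],HS))"
```

```text
[0.54532017 0.1506458  0.19542449] [0.28997427 0.22493443 0.34193209] 0.00020700622775923118 8.25
n 765 486 coef [-0.00727569 -0.09580694  2.11284433] theta 1.6663117328191677 zrange [ 9.37847336 70.72283245]
[0.54324392 0.15032087 0.19216426] [-0.53893943  0.28819033 -0.37479982] -0.00021041644174435878 8.3
n 451 387 coef [-2.21694584e-03 -6.78335355e-02  5.37991077e+00] theta 1.6385261058245864 zrange [ 9.01776563 71.9583226 ]
[-377.3, -52.0, 70.2, 0.1, 0.1, 26.9]
```

Emit:
servo_tool(
  steps=[
    [-50,0,0,0,0,0],
    [-377,-52,0,0,0,26.9],
    [-377,-52,0,0,0,26.9],
    [-377,-52,0,0,0,26.9],
    [-377,-52,70,0,0,26.9],
    [-377,-52,70,0,0,26.9],
    [-377,-52,70,0,0,26.9],
    [-377,-52,70,0,0,26.9],
  ],
  hand=100,
  grip_force=60,
)

```text
clock: 9.15
position: [0.5766, -0.2301, 0.1154]
ee_rot: [-0.002, 0.785, 0.62, -0.001]
contact_force: [1.3, 1.1, 0.3]
width: 0.052
```

```bash
python3 -c "
from h import *
g=SQ-.018*SY
print(row([*g,.07],HS))"
```

```text
[1.7, 2.7, 45.3, -0.3, -0.0, -0.0]
```

Emit:
servo_tool(
  steps=[
    [0,1,20,0,0,0],
    [0,1,45,0,0,0],
    [0,1,45,0,0,0],
  ],
)

```text
clock: 9.45
position: [0.575, -0.227, 0.068]
ee_rot: [-0.006, 0.785, 0.62, -0.003]
contact_force: [-1.1, 1.3, -0.3]
width: 0.0519
```

```bash
python3 case.py w10 wrist; python3 - <<'E'
from h import *
im,d,P,st=pickle.load(open('w10.pkl','rb'))
T=(P-st['position'])@rot(st['ee_rot']).as_matrix()*1e3
m=(abs(T[...,0])<30)&(abs(T[...,1])<60)&(T[...,2]>-60)&(T[...,2]<-5); q=T[m]
print('fingers',np.percentile(q,[0,1,99,100],axis=0).round(1).tolist())
m=(P[...,2]>.02)&(P[...,2]<.036)&(abs(T[...,1])<40)&(T[...,2]>0); t=T[m]
r=cv2.minAreaRect(t[:,:2].astype(np.float32)); print('stock in tool',r, cv2.boxPoints(r).round(1).tolist())
g=SQ-.018*SY
print(row([*g,.03],HS))
E
```

```text
[ 0.57496915 -0.22703856  0.06802525] [-1.10230739  1.3493129  -0.25991946] 0.05188812933012039 9.45
fingers [[-13.3, -39.7, -60.0], [-11.8, -38.9, -59.7], [10.2, 39.2, -31.1], [10.6, 40.0, -28.9]]
stock in tool ((-16.594337463378906, -2.7343826293945312), (172.2652130126953, 41.711910247802734), 13.427067756652832) [[-105.19999694824219, -2.4000000953674316], [-95.5, -43.0], [72.0, -3.0], [62.29999923706055, 37.599998474121094]]
[-0.9, 3.3, 40.3, -0.5, -0.1, 0.0]
```

View pics/w10.png

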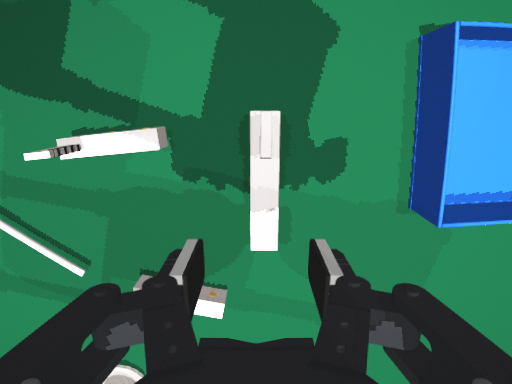

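Emit:
servo_tool(
  steps=[
    [-1,3,20,-0.5,0,0],
    [-1,3,45,-0.5,0,0],
    [-1,3,68,-0.5,0,0],
    [-1,3,68,-0.5,0,0],
  ],
)

```text
clock: 9.9
position: [0.5801, -0.2285, 0.0037]
ee_rot: [0.001, 0.784, 0.62, 0.001]
contact_force: [-1.2, -0.4, -0.6]
width: 0.0519
```

```bash
python3 case.py w11 wrist; python3 - <<'E'
from h import *
im,d,P,st=pickle.load(open('w11.pkl','rb'))
T=(P-st['position'])@rot(st['ee_rot']).as_matrix()*1e3
m=(P[...,2]>.022)&(P[...,2]<.034)&(abs(T[...,1])<16)&(abs(T[...,0])<90); t=T[m]
r=cv2.minAreaRect(t[:,:2].astype(np.float32)); print('stock in tool',r, cv2.boxPoints(r).round(1).tolist())
g=SQ-.018*SY
print(row([*g,-.026],HS))
E
```

```text
[ 0.58005931 -0.22850016  0.00373824] [-1.22451636 -0.42800141 -0.55497102] 0.0519411233045238 9.9
stock in tool ((17.943878173828125, 0.046810150146484375), (100.45361328125, 20.1505126953125), 0.12086652219295502) [[-32.29999923706055, 10.0], [-32.29999923706055, -10.100000381469727], [68.19999694824219, -9.899999618530273], [68.0999984741211, 10.199999809265137]]
[-0.2, -2.3, 31.4, 0.3, -0.0, 0.1]
```

View pics/w11.png

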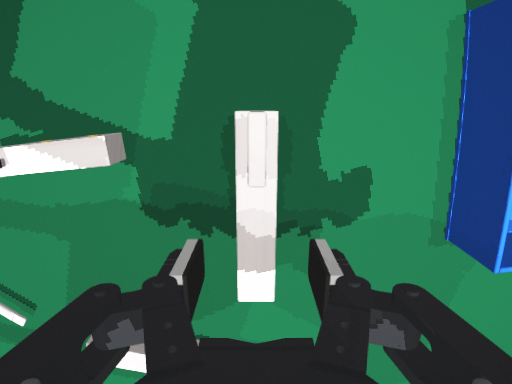

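Emit:
servo_tool(
  steps=[
    [0,0,14,0,0,0],
    [0,0,26,0,0,0],
    [0,0,26,0,0,0],
    [0,0,26,0,0,0],
  ],
)

```text
clock: 10.35
position: [0.5824, -0.23, -0.02]
ee_rot: [0.003, 0.785, 0.62, 0.003]
contact_force: [-0.6, 0.6, -0.4]
width: 0.0517
```

Emit:
servo_tool(
  steps=[
    [0,0,4,0,0,0],
    [0,0,4,0,0,0],
    [0,0,4,0,0,0],
  ],
)

```text
clock: 10.65
position: [0.5827, -0.2302, -0.0237]
ee_rot: [0.004, 0.785, 0.62, 0.003]
contact_force: [-0.1, 0.1, 0.6]
width: 0.052
```

```bash
python3 case.py w12 wrist; python3 - <<'E'
from h import *
im,d,P,st=pickle.load(open('w12.pkl','rb'))
T=(P-st['position'])@rot(st['ee_rot']).as_matrix()*1e3
m=(P[...,2]>.022)&(P[...,2]<.034)&(abs(T[...,1])<16)&(abs(T[...,0])<90); t=T[m]
r=cv2.minAreaRect(t[:,:2].astype(np.float32)); print('stock in tool',r)
g=SQ-.018*SY
print(row([*g,-.026],HS))
E
```

```text
[ 0.58265121 -0.23017093 -0.02374223] [-0.07666289  0.05443696  0.56157775] 0.052048890802032774 10.65
stock in tool ((18.7504825592041, -2.417593002319336), (100.74333190917969, 20.16046714782715), 0.0865965187549591)
[0.5, -3.6, 2.3, 0.5, 0.0, 0.0]
```

Emit:
servo_tool(
  steps=[
    [0,-2.5,2,0.5,0,0],
    [0,-2.5,2,0.5,0,0],
    [0,-2.5,2,0.5,0,0],
  ],
)

```text
clock: 11.0
position: [0.5801, -0.2295, -0.026]
ee_rot: [-0.0, 0.785, 0.62, -0.0]
contact_force: [0.2, -0.1, 0.1]
width: 0.0518
```

```bash
python3 -c "
from h import *
g=SQ-.018*SY
st=state();print(st['position'],st['contact_force'],row([*g,-.026],HS))"
```

```text
[ 0.58010752 -0.22948233 -0.02600822] [ 0.16298409 -0.05932822  0.12043986] [0.4, -0.9, -0.0, -0.0, 0.0, 0.0]
```

Well aligned; close.

Emit:
servo_tool(
  steps=[
    [0,0,0,0,0,0],
    [0,0,0,0,0,0],
    [0,0,0,0,0,0],
    [0,0,0,0,0,0],
    [0,0,0,0,0,0],
    [0,0,0,0,0,0],
  ],
  hand=255,
  grip_force=80,
)

```text
clock: 11.6
position: [0.5802, -0.2296, -0.0257]
ee_rot: [0.0, 0.785, 0.62, -0.0]
contact_force: [-1.2, 0.7, 4.1]
width: 0.0187
```

```bash
python3 case.py w13 wrist; python3 - <<'E'
from h import *
im,d,P,st=pickle.load(open('w13.pkl','rb'))
T=(P-st['position'])@rot(st['ee_rot']).as_matrix()*1e3
m=(P[...,2]>.022)&(P[...,2]<.034)&(abs(T[...,1])<11)&(T[...,0]>10)&(abs(T[...,0])<90); t=T[m]
r=cv2.minAreaRect(t[:,:2].astype(np.float32)); print('stock in tool',r,'zmed',np.median(t[:,2]),t[:,0].max())
E
```

```text
[ 0.58018688 -0.22957487 -0.02566284] [-1.19464127  0.71068241  4.05476351] 0.01873124236611546 11.6
stock in tool ((39.55743408203125, -0.03129768371582031), (21.6672306060791, 59.10640335083008), 89.98613739013672) zmed -53.43620525144847 69.11282837426343
```

View pics/w13.png

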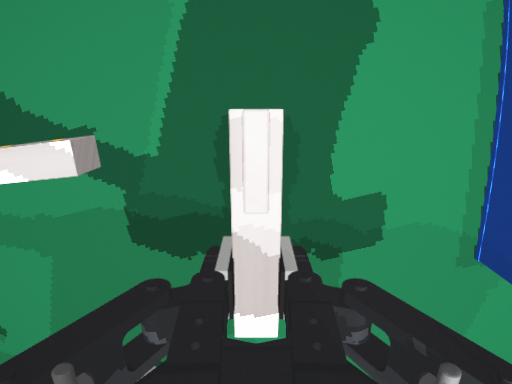

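Emit:
servo_tool(
  steps=[
    [0,0,-20,0,0,0],
    [0,0,-50,0,0,0],
    [0,0,-80,0,0,0],
    [0,0,-100,0,0,0],
    [0,0,-100,0,0,0],
    [0,0,-100,0,0,0],
  ],
)

```text
clock: 12.25
position: [0.5795, -0.2291, 0.073]
ee_rot: [-0.001, 0.785, 0.62, -0.0]
contact_force: [-0.6, -0.7, -3.7]
width: 0.0184
```

```bash
python3 case.py w14 wrist; python3 - <<'E'
from h import *
im,d,P,st=pickle.load(open('w14.pkl','rb'))
T=(P-st['position'])@rot(st['ee_rot']).as_matrix()*1e3
m=(abs(T[...,1])<11)&(T[...,0]>14)&(abs(T[...,0])<90)&(T[...,2]<-40)&(T[...,2]>-62); t=T[m]
A=np.column_stack([t[:,:2],np.ones(len(t))]); c=np.linalg.lstsq(A,t[:,2],rcond=None)[0]; print('top plane',c,len(t),t[:,0].max(), t[:,1].min(),t[:,1].max())
r=cv2.minAreaRect(t[:,:2].astype(np.float32));print(r)
st=state();print(st['position'],st['contact_force'],st['width'])
print(row(cw(10,-97,50),HD))
E
```

```text
[ 0.57949431 -0.22913338  0.07301599] [-0.59029839 -0.67241194 -3.65273792] 0.018418856962391702 12.25
top plane [ 3.57890042e-03  2.99375486e-03 -5.35007922e+01] 4472 69.11293313801755 -9.991956739771867 10.189390774801527
((41.556724548339844, 0.0987691879272461), (20.17782974243164, 55.10738754272461), 89.9839096069336)
[ 0.57885769 -0.22881629  0.07217086] [-0.55158265 -0.6025429  -2.93387441] 0.018409859984077383
[230.2, -47.9, 2.5, -0.2, -0.1, -26.9]
```

Emit:
servo_tool(
  steps=[
    [230,-48,2,0,0,-26.9],
    [230,-48,2,0,0,-26.9],
    [230,-48,2,0,0,-26.9],
    [230,-48,2,0,0,-26.9],
    [230,-48,2,0,0,-26.9],
    [230,-48,2,0,0,-26.9],
    [230,-48,2,0,0,-26.9],
  ],
)

```text
clock: 13.0
position: [0.5854, 0.0062, 0.0702]
ee_rot: [-0.001, 0.618, 0.786, -0.001]
contact_force: [0.8, -0.6, -3.3]
width: 0.0185
```

```bash
python3 case.py w15 wrist; python3 - <<'E'
from h import *
im,d,P,st=pickle.load(open('w15.pkl','rb'))
C=(P-H)@np.column_stack([EX,EY,EZ])*1e3
m=(abs(C[...,2]-70)<6)&(abs(C[...,0])<85)&(abs(C[...,1])<20); c=C[m]; print('edge pts',len(c),np.percentile(c,[1,50,99],axis=0).round(1).tolist())
f=C[(abs(C[...,2])<4)&(C[...,0]>-90)&(C[...,0]<90)&(C[...,1]>-140)&(C[...,1]<0)]; print('floor z',np.median(f[:,2]))
st=state();print(wc(st['position']),st['contact_force'],st['width'])
print(row(cw(10,-97,-20),HD))
E
```

```text
[0.58535041 0.00621246 0.07016449] [ 0.75953809 -0.59608851 -3.26707033] 0.01845142266899013 13.0
edge pts 3616 [[-78.2, -4.8, 64.3], [1.8, -2.8, 69.6], [78.2, -0.5, 71.3]]
floor z -0.2168095028045429
[ 10.  -98.1  50.5] [-0.64147461 -0.4092684  -2.8601111 ] 0.01863173893081716
[1.1, 0.2, 70.5, -0.2, -0.0, 0.0]
```

View pics/w15.png

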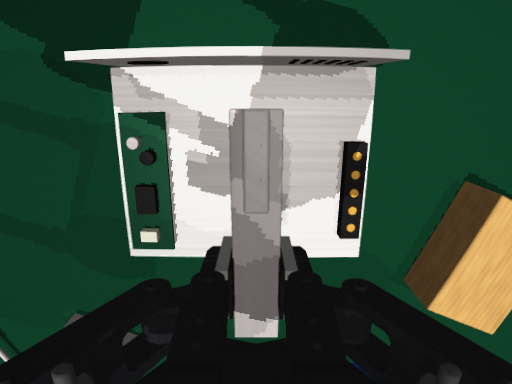

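Emit:
servo_tool(
  steps=[
    [1,0,25,0,0,0],
    [1,0,50,0,0,0],
    [1,0,64,0,0,0],
    [1,0,70,0,0,0],
    [1,0,70,0,0,0],
    [1,0,70,0,0,0],
  ],
)

```text
clock: 13.65
position: [0.5871, 0.0055, 0.0025]
ee_rot: [0.001, 0.619, 0.785, 0.0]
contact_force: [0.3, -1.0, -2.1]
width: 0.0189
```

```bash
python3 - <<'E'
from h import *
st=state();print(wc(st['position']),st['contact_force'],st['width'])
print(row(cw(10,-97,-22),HD))
E
```

```text
[ 11.4 -98.2 -17.5] [ 0.27835075 -1.03901921 -2.13596527] 0.01890515682267804
[1.2, -1.4, 4.5, 0.1, 0.0, -0.1]
```

Emit:
servo_tool(
  steps=[
    [0,-1,4,0,0,0],
    [0,-1,6.5,0,0,0],
    [6,-1,6.5,0,0,0],
    [12,-1,6.5,0,0,0],
    [18,-1,6.5,0,0,0],
    [22,-1,6.5,0,0,0],
    [24,-1,6.5,0,0,0],
    [24,-1,6.5,0,0,0],
  ],
)

```text
clock: 14.45
position: [0.5798, 0.0298, -0.0043]
ee_rot: [0.0, 0.619, 0.786, -0.0]
contact_force: [0.4, -0.0, -3.9]
width: 0.0187
```

```bash
python3 case.py w16 wrist; python3 - <<'E'
from h import *
st=state();print(wc(st['position']),st['contact_force'],st['width'])
print(row(cw(10,-69,-24),HD))
im,d,P,st=pickle.load(open('w16.pkl','rb'))
T=(P-st['position'])@rot(st['ee_rot']).as_matrix()*1e3
m=(abs(T[...,1])<11)&(T[...,0]>14)&(abs(T[...,0])<90)&(T[...,2]<-40)&(T[...,2]>-62); t=T[m]
A=np.column_stack([t[:,:2],np.ones(len(t))]); c=np.linalg.lstsq(A,t[:,2],rcond=None)[0]; print('top plane',c,len(t),np.percentile(t[:,0],[99,100]))
C=(P-H)@np.column_stack([EX,EY,EZ])*1e3
m=(abs(C[...,2]-70)<4)&(abs(C[...,0])<85)&(abs(C[...,0]-10)>15)&(abs(C[...,1])<20); c=C[m]; print('edge pts',len(c),np.percentile(c,[1,50,99],axis=0).round(1).tolist())
E
```

```text
[ 0.57981909  0.02978385 -0.00434987] [ 0.41770907 -0.03196687 -3.8581145 ] 0.018654383045405707 14.45
[ 10.1 -72.9 -24.4] [ 0.02549911 -0.51160207 -2.58225363] 0.019029421865152045
[3.9, -0.1, -0.4, 0.0, 0.0, -0.0]
top plane [ 2.91464573e-03  1.38450824e-03 -5.34669085e+01] 4462 [68.43360225 69.12231157]
edge pts 6501 [[-53.0, -3.6, 68.3], [-5.4, -1.6, 69.8], [72.2, 0.3, 71.3]]
```

View pics/w16.png

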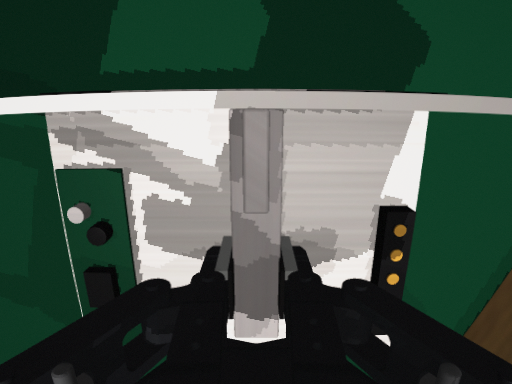

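Emit:
servo_tool(
  steps=[
    [1,0,0,0,0,0],
    [2,0,0,0,0,0],
    [3,0,0.5,0,0,0],
    [4,0,1,0,0,0],
    [4,0,1.5,0,0,0],
    [4,0,1.5,0,0,0],
  ],
)

```text
clock: 15.1
position: [0.5791, 0.0334, -0.0056]
ee_rot: [0.0, 0.619, 0.785, 0.0]
contact_force: [0.5, -1.7, 0.0]
width: 0.0185
```

```bash
cat > chk.py <<'E'
from h import *
import sys
tag=sys.argv[1]; st=state(); im,d,P=snap('wrist'); save(tag+'.png',im)
print(wc(st['position']),'F case',np.array([EX,EY,EZ])@st['contact_force'],'M',st['moment'],st['width'],st['clock'])
Rt=rot(st['ee_rot']); print('tilt err deg',(HD.inv()*Rt).as_rotvec(degrees=True).round(2))
C=(P-H)@np.column_stack([EX,EY,EZ])*1e3
T=(P-st['position'])@Rt.as_matrix()*1e3
m=(abs(T[...,1])<9)&(T[...,0]>18)&(T[...,0]<66)&(T[...,2]<-46)&(T[...,2]>-60); t=C[m]
A=np.column_stack([t[:,:2],np.ones(len(t))]); c=np.linalg.lstsq(A,t[:,2],rcond=None)[0]; print('stock top plane slope deg (x,y)',np.degrees(c[:2]),'z at nose-ish',c@[10,-20,1])
m=(abs(T[...,1])<11)&(T[...,0]>40)&(T[...,0]<90)&(T[...,2]<-46)&(T[...,2]>-120); print('nose y (tool)',np.percentile(T[m][:,0],[98,99.5]))
m=(abs(C[...,2]-70)<4)&(abs(C[...,0])<85)&(abs(C[...,0]-10)>15)&(abs(C[...,1])<20); c=C[m]; e=np.percentile(c[:,1],[1,50,99]); print('edge y',e.round(1),'theta est',np.pi/2+np.arcsin(-(e[0]+e[2]-4)/2/70))
E
python3 chk.py w17
```

```text
[ 10.2 -69.2 -25.6] F case [ 1.38450331e-01 -1.74465189e+00  5.99592143e-04] M [-0.12513692 -0.00734126  0.00152077] 0.01850996300599149 15.1
tilt err deg [-0.03 -0.01  0.05]
stock top plane slope deg (x,y) [-0.0495837   0.00117368] z at nose-ish 27.831482913742853
nose y (tool) [72.46934656 72.68918708]
edge y [-0.2  1.8  3.7] theta est 1.574394705490552
```

Emit:
servo_tool(
  steps=[
    [0.5,0,1,0,0,0],
    [1,0,2,0,0,0],
    [1.5,0,2,0,0,0],
    [1.5,0,2,0,0,0],
  ],
)

```text
clock: 15.55
position: [0.5792, 0.0333, -0.0057]
ee_rot: [0.002, 0.619, 0.786, -0.0]
contact_force: [-3.1, -5.1, 12.5]
width: 0.0186
```

```bash
python3 chk.py w18
```

```text
[ 10.2 -69.2 -25.7] F case [-4.21304139 -4.22886974 12.45928288] M [-0.7195846   0.61286115 -0.0721259 ] 0.018596386663726986 15.55
tilt err deg [-0.07 -0.17 -0.  ]
stock top plane slope deg (x,y) [-0.1178179  -0.05313265] z at nose-ish 27.80299381180924
nose y (tool) [72.44518064 72.67630759]
edge y [-0.2  1.8  3.8] theta est 1.5730872920942371
```

Emit:
servo_tool(
  steps=[
    [1.5,0,0,0,0,0],
    [3,0,0,0,0,0],
    [4,0,0,0,0,0],
    [4,0,0,0,0,0],
  ],
)

```text
clock: 16.0
position: [0.5796, 0.0337, -0.0056]
ee_rot: [0.004, 0.617, 0.787, -0.002]
contact_force: [-0.0, -16.0, 11.2]
width: 0.0185
```

```bash
python3 chk.py w19
```

```text
[ 10.8 -69.  -25.6] F case [ -3.75603389 -15.53433975  11.21567057] M [-2.00171509  0.40604516  0.17989227] 0.018472611614408375 16.0
tilt err deg [-0.12 -0.51 -0.17]
stock top plane slope deg (x,y) [ 0.02408723 -0.05692524] z at nose-ish 27.796966551557656
nose y (tool) [72.21851203 72.43350932]
edge y [0.5 2.5 4.5] theta est 1.5636692514387491
```

Emit:
servo_tool(
  steps=[
    [0,0,0,0,0,0],
    [0,0,0,0,0,0],
    [0,0,0,0,0,0],
    [0,0,0,0,0,0],
    [0,0,0,0,0,0],
    [0,0,0,0,0,0],
    [0,0,0,0,0,0],
    [0,0,0,0,0,0],
  ],
)

```text
clock: 16.85
position: [0.5796, 0.0337, -0.0056]
ee_rot: [0.004, 0.618, 0.787, -0.002]
contact_force: [-0.4, -14.4, 10.2]
width: 0.0191
```

```bash
python3 chk.py w20; python3 case.py w20b side; python3 pan.py w20b 2; python3 case.py w20s scene; python3 pan.py w20s 2; python3 -c "
from h import *
im=pickle.load(open('w20b.pkl','rb'))[0]; save('w20c.png',cv2.resize(im[60:260,170:370],None,fx=3,fy=3))"
```

```text
[ 10.8 -69.  -25.6] F case [ -3.74363789 -13.8669721   10.19280575] M [-1.93078887  0.40732364  0.1522347 ] 0.01910415649776632 16.85
tilt err deg [-0.12 -0.5  -0.15]
stock top plane slope deg (x,y) [ 0.01453254 -0.05066906] z at nose-ish 27.784918023886824
nose y (tool) [72.22464596 72.44750783]
edge y [0.5 2.5 4.5] theta est 1.563659782842063
[ 0.57965044  0.03371173 -0.00564129] [ -1.58842152 -15.21023043  10.45046206] 0.018495065026382516 16.9
n 192 117 coef [-0.01497734 -0.00503064  0.8101899 ] theta 1.575826920837044 zrange [ 9.45785374 69.20264474]
[ 0.57965559  0.03369545 -0.00565941] [ -0.28095333 -15.37134612   9.77578922] 0.018599575841228008 16.95
n 134 113 coef [0.03144022 0.00886452 3.01003927] theta 1.5619320343564502 zrange [ 8.71321485 70.82855594]
```

View pics/w20c.png

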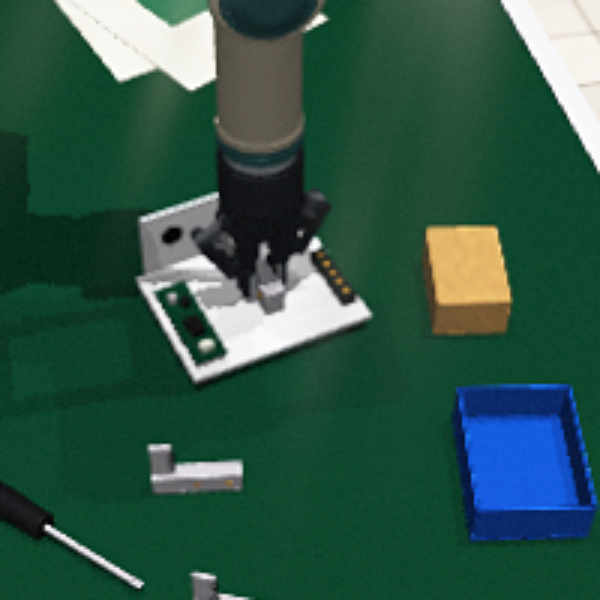

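View pics/w20.png

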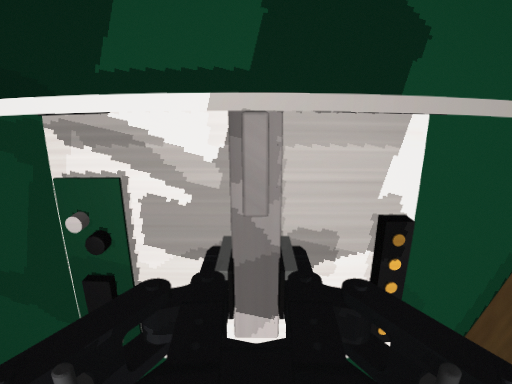

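```bash
python3 -c "
from h import *
print(sign_off()); s=state(); print(s['clock'],s['contact_force'],wc(s['position']))"
```

```text
the job is handed in; nothing more can be done
None
the job is handed in; nothing more can be done
```

The panel is folded up and the largest of the three try squares is pressed into the corner. I handed the job in at about 17 s, still gripping and pushing; sign-off gave no verdict.

**Fold:** I pushed the panel up from the outside to about 1.65 rad before the square came near it. My first push passed over the panel without touching it. The cameras showed the shut fingertips about 31 mm behind the reported TCP, not at it as described. I corrected for that in every later move.

**Last checks:**

| Check | Reading | Required |
|---|---|---|
| Panel angle, three cameras | 1.562 to 1.576 rad | 1.536 to 1.606 |
| Tilt of the square's stock from flat | about 0.05° | under 2° |
| Outer corner of the square from the hinge line and floor | about 0 mm, camera calibration good to about 2 mm | within 3 mm |
| Total wrist force towards the panel | about 14 to 15 N | over 1.5 N on the panel |
| Total upward wrist force from the floor | about 10 N | over 1 N on the floor |

- **Contact forces:** the wrist sensor gives only the total, so I could not separate panel force from floor friction.
- **Grip:** it was set to 80 N, with the fingers closed on the stock at about 18.5 mm.
- **Bystanders:** I did not touch any of them. The carton, bin and screwdriver looked in place in the last side view; I did not check the spool at the end.
- **Disagreements:** the side camera put the panel angle about 0.013 rad above the other two. The tool itself pitched about 0.5° under load, while the square stayed flat.

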